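# Lock a clamped grinder on for its idle run-in

## Robot

A 6-joint arm with a two-finger parallel gripper is mounted at the origin on a cart in front of the work surface, level with it; the furniture and walls round the work are solid. World frame = base frame: x ahead of the robot, y to its left, z up, the work surface at z = 0. Lengths are in mm, angles in rad, forces in N, time in s.
With the tool pointing down it reaches from about 350 to 875 mm from the base axis. Payload 4.2 kg.
Tool frame: the origin (TCP) lies midway between the tips of the shut fingers; the grasp point (between the pads) lies 19 mm behind it; z points along the fingers, y is the line along which they close (so a half turn about z gives the same grasp; the last joint's range is limited). The gripper opens to 85 mm and grips with 20 to 120 N. Pads are 22 mm wide; open, the fingers measure 114 mm over their backs; the gripper's body (76 mm by 85 mm) begins 54 mm behind the grasp point. The pads swing forward as they close: fully open they stand 13 mm farther back than shut.
Start: joints at [-0.974, 0.385, 0.008, 0, -1.194, -0.259], TCP at [207.147, -589.652, 231.312] pointing down, gripper open.
Joint ranges: [-3.14, 3.14], [-1.21, 2.06], [-1.07, 1.41], [-3.16, 2.05], [-2.99, -0.16], [-3.1, 3.1]. Speed limits (rad/s): [2.79, 2.79, 3.14, 3.14, 3.14, 3.14].

## Interface

Orientations are given as a unit quaternion [x, y, z, w].
In Python, from bench import read_state, get_image, job_done gives the robot as it stands.
- The arm moves only by the tool servo_tool, never from a script. Its arguments are lists of equal length, an entry for each row: "rotation": the turn, a rotation vector about the world's x, y, z scaled (see below), a list of three; "slide": the shift along the world's x, y, z scaled (see below), a list of three; "grip": the opening, from -1 (shut) to 1 (fully open). In form: {"rotation": [[rx, ry, rz], ...], "slide": [[tx, ty, tz], ...], "grip": [grip, ...]}. A call has 1 to 8 rows; each row is the pose to reach, as a shift and turn from the pose commanded when the call began, turning the shorter way round; what a row does not reach only later rows make up. The controller multiplies each number of a shift by 0.2 m and each number of a turn by 360 degrees. A row lasts 1/8 s, in which the tool goes at most 62.5 mm and 10.7 degrees, less where a joint would pass 70% of its speed; a pose out of reach is approached as far as the arm can. A call with a number of a shift or a turn outside -1 to 1 is refused whole. A call with a gripper value outside its range is refused whole. The fingers move at their own pace and stop on an object; the grip force is fixed at half the most. Time passes only in rows, so rows that repeat a pose let the fingers close. It gives the time, the measured TCP pose, the force, the opening and the grip force at its end, in the units of the state.
- read_state(): the state, without advancing time (a new reading comes with each control period).
- get_image(name): name is "scene" or "top"; returns a dict with "image" (384x512x3 uint8, red, green, blue), "depth" (384x512 float32, mm along the optical axis (not along the pixel's ray), 0 where there is no reading), "camera_matrix" (3x3 intrinsics, pixels), "rvec" (rotation vector, rad) and "tvec" (3), from world to camera coordinates, as OpenCV has them. Camera axes: x right, y down, z forward; pixel columns grow to the right and rows downward; lengths in mm; the calibration is good to about 2 mm. A picture is of the moment at which its call begins.
- job_done(): hands the job in; it is judged then, once.
The state is a dict: "clock": time; "joints": joint angles; "joint_vel": joint speeds; "joint_efforts": joint torques, N m; "position": TCP position; "ee_rot": TCP orientation; "contact_force": force on the tool from outside, world axes, zero at the start; "wrist_torque": the same for the moment, N m; "gripper_width": finger opening in mm; "grasp_force": force on a finger pad.
Only numpy, scipy, OpenCV 4.12 (cv2) and the standard library are available. Lean on these libraries where they do the work, as an engineer would, in place of code of your own. Each camera call takes 0.05 s, during which the arm holds its last target. There are 200 camera calls.

## Task

The freshly greased grinder, clamped on the bench with its spindle upwards, has to run in without load. Unscrew the black cap from its threaded neck, lift it off and lay it flat in the steel dish without dropping it, so that it cannot fly off; only then squeeze the trigger fully home, press the lock-on button in the side of the handle, and ease the trigger back until it is caught and stays on by itself. Do not disturb the glue bottle, the jar and the spray can that stand round about.

Things in the scene. Friction and masses are not known exactly. Their poses are not given: they have to be found in the camera images.
- grinder: Grey cordless grinder, 320 mm long, fixed in a steel holder on the bench. Its x axis runs level along the tool from the black battery pack (rear end x = -162 mm) to the aluminium gear head (front end x = +156 mm), z is up; origin on the bench below its middle. The head's vertical neck is at x = 115 mm; the handle with trigger and lock button lies between x = -104 and +14 mm.
- handle (a point): Point on the grinder, mid-width of the handle, level with the tops of its two guard cheeks, 111 mm above the bench, straight above trigger_pad; axes as the grinder's. The cheeks stand 18 to 30 mm either side of it in y. The channel between them, 36 mm wide and open on top, runs from 33 mm behind to 60 mm ahead of this point in x; the trigger lies in it.
- neck (a point): Point on the grinder on the vertical axis of the threaded neck, at the shoulder that the cap's rim all but touches when screwed home, 100 mm above the bench. The neck is 45 mm across its thread and 22 mm tall; the spindle end inside it stands 31 mm above this point.
- cap_center (a point): Centre, half-way up, of the loose black ribbed cap: 63 mm across, 36 mm tall, closed on top, 31 mm deep, z axis up; screwed home at the start. Right-hand thread: unscrews anticlockwise from above, turns easily, rises 18 mm a turn with 2 mm of play, stays put when let go, comes free after 205 degrees and must then rise 33 mm above its seat to clear the spindle.
- trigger_pad (a point): Point on top of the bare metal trigger, on its ribbed part, where it is squeezed. The trigger is a lever 31 mm wide, 85 mm long in the handle's channel, hinged 60 mm from here towards the gear head; this point moves 9 mm down when squeezed. At rest it is 92 mm above the bench, 19 mm below the cheek tops. Sprung: about 4 N here to start it, 9 N fully home.
- trigger (a joint): Trigger angle in rad: 0 released, 0.15 fully home (hard stop); about 0.09 when it is caught by the lock.
- lock_face (a point): Centre of the face of the round black lock-on button, 17 mm wide, on the outer side of the cheek on the grinder's +y side, at the same x as trigger_pad, 97 mm above the bench. It stands 9 mm out from the cheek and is pushed level into it (grinder's -y) by 7 mm, spring 2.5 to 4.5 N. Blocked unless the trigger is home.
- lock (a joint): How far the lock button is pressed in, in m: 0 out, 0.007 fully in. With trigger home and button in, letting the trigger rise 4 mm at trigger_pad while the button is still pressed hooks the two: both then stay in by themselves (button at about 0.006). Squeezing the trigger home again frees them.
- dish_floor (a point): Centre of the inner floor (4 mm above the bench) of the round steel parts dish, 149 mm across, 26 mm tall, inner floor about 124 mm across; fixed to the bench. Left of it (more than 0.13 m left of the robot's midline) stand a slab and on it the welding positioner and torch, up to about 0.4 m high: keep the arm above or clear of them.
- bottle: Bystander: loose red glue bottle with a black nozzle, 36 mm across, 86 mm tall, standing between grinder and front edge. Origin at the centre of its underside.
- jar: Bystander: loose orange parts jar with a white lid, 64 mm across, 67 mm tall, behind the dish. Origin at the centre of its underside.
- spray: Bystander: loose spray can, white and blue with a red cap, 54 mm across, 184 mm tall, farther back. Origin at the centre of its underside.

How it is judged (in metres and radians):
On the way, in this order (a step that is already met when the one before it is completed fails the run):
1. the cap is unscrewed and lifted clear above the neck (z of cap_center in the frame of grinder above 0.15 m).
2. the cap lies flat in the dish, let go (horizontal distance between cap_center and dish_floor below 0.045 m and height (world z) of cap_center below 0.027 m and contact force between the fingers and cap below 0.1 N and linear speed of cap below 0.05 m/s), for 0.2 s.
3. the trigger is squeezed home (value of joint trigger above 0.115 rad).
4. the lock-on button is pushed in (value of joint lock above 0.0055 m and value of joint trigger above 0.075 rad).
At the end, for the whole second after the job is handed in: The cap lies flat and still in the dish (centre within 45 mm of the dish's centre); the trigger has been eased and is caught by the lock (0.075 to 0.115 rad) with the button staying in (more than 4.5 mm), untouched (horizontal distance between cap_center and dish_floor below 0.045 m and height (world z) of cap_center below 0.027 m and linear speed of cap below 0.05 m/s and value of joint trigger between 0.075 and 0.115 rad and value of joint lock above 0.0045 m).
It fails at once if the trigger is squeezed while the cap is still on the neck (value of joint trigger above 0.06 rad and horizontal distance between cap_center and neck below 0.025 m).
It fails at once if the cap is dropped or thrown (faster than 0.7 m/s while not held) (linear speed of cap above 0.7 m/s and contact force between the fingers and cap below 0.05 N).
It fails at once if a bystander (bottle, jar or can) is moved more than 30 mm (distance of any of bottle, jar, spray from where it was at the start of the episode above 0.03 m).
It also fails if it takes over 72 s, if anything falls off the work surface, if the arm or the gripper's body presses on something with over 40 N, if the wrist force passes 120 N, or if a joint passes its speed limit or range.

## Working session

There is one attempt and no reset: what is moved stays moved. The work goes in short steps, Python scripts to look and compute and a tool call to move; the robot and the scene stay as the last step left them, time stands still between calls to the robot, and variables do not carry over. Pictures are saved under pics/ and viewed, at most 10 in all, crops included, and the job is handed in when it is done.

Besides the shell and the picture viewer there is one more tool, called as name(argument=value, ...), one argument or row to a line, values as JSON. servo_tool: Moves the arm, as the interface text tells. Shifts and turns lie within -1 to 1; 1 stands for 0.2 m of shift or 360 degrees of turn. Its arguments: {"type":"object","properties":{"rotation":{"type":"array","items":{"type":"array","items":{"type":"number","minimum":-1,"maximum":1}}},"slide":{"type":"array","items":{"type":"array","items":{"type":"number","minimum":-1,"maximum":1}}},"grip":{"type":"array","items":{"type":"number"}}},"required":["rotation","slide","grip"]}

```bash
mkdir -p pics; cat > h.py <<'E'
import numpy as np,cv2,pickle
from bench import read_state,get_image,job_done
def snap(n,f):
    d=get_image(n); pickle.dump(d,open(f'pics/{f}.pkl','wb')); return d
def load(f): return pickle.load(open(f'pics/{f}.pkl','rb'))
def cloud(d):
    R=cv2.Rodrigues(np.array(d['rvec'],float))[0];t=np.array(d['tvec'],float).ravel();K=np.array(d['camera_matrix'])
    v,u=np.mgrid[:384,:512];z=d['depth']
    p=np.stack([(u-K[0,2])/K[0,0]*z,(v-K[1,2])/K[1,1]*z,z],-1)
    P=(p-t)@R; P[z<=0]=np.nan; return P
def save(im,f,s=1.5):
    cv2.imwrite(f'pics/{f}.png',cv2.resize(im[:,:,::-1],None,fx=s,fy=s,interpolation=cv2.INTER_CUBIC))
E
python3 - <<'E'
from h import *
for n in('scene','top'):
    d=snap(n,n+'0'); save(d['image'],n+'0')
    R=cv2.Rodrigues(np.array(d['rvec'],float))[0]; print(n,-R.T@np.array(d['tvec']).ravel(),R[2])
s=read_state();print(s)
E
```

```text
scene [317.07541008 362.12606455 753.53210655] [ 0.28349559 -0.58349328 -0.76102946]
top [ 417.26361675 -116.53682774 1435.35493831] [ 0.09968715 -0.01819397 -0.99485248]
{'clock': 0.1, 'joints': array([-9.74397608e-01,  3.85482195e-01,  6.73501063e-03, -4.29816414e-04,
       -1.19401548e+00, -2.58594188e-01]), 'joint_vel': array([-2.37680736e-05, -1.23105795e-03,  3.61397072e-03,  2.98661446e-05,
       -1.32677844e-03,  3.52732854e-04]), 'joint_efforts': array([-5.68900177e-04, -3.93318808e+01,  1.88929135e+01,  4.19797584e+00,
       -2.58970751e-03,  3.24293275e-06]), 'position': array([ 206.96465268, -589.16815103,  230.31946657]), 'ee_rot': array([-1.68022112e-01,  9.85782716e-01,  9.77509723e-04, -2.25838086e-04]), 'contact_force': array([ 0.71326597, -0.44215334, -0.18275436]), 'wrist_torque': array([-0.02200055,  0.00403883,  0.07115255]), 'grasp_force': 0.0, 'gripper_width': 85.24604315268783}
```

View pics/top0.png

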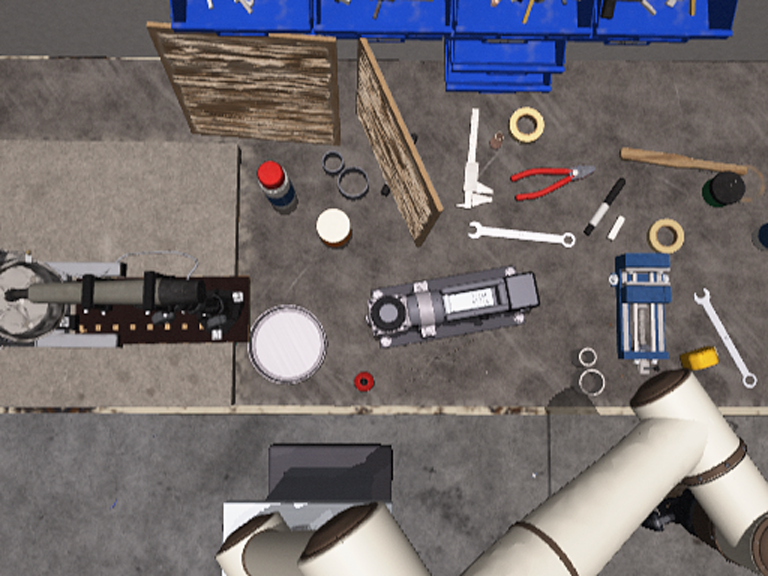

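View pics/scene0.png

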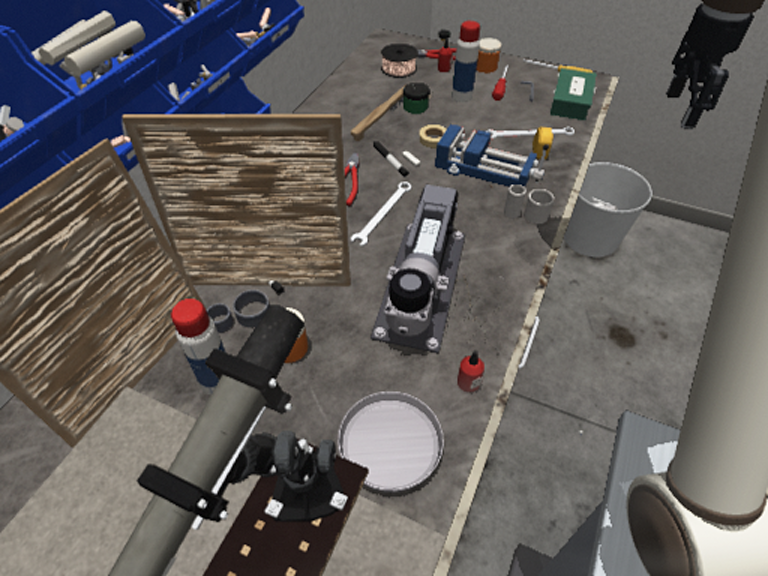

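The top view (shown at 1.5×) has the cap at about (388,313), the battery end near (525,290), the dish centre near (287,343), the bottle at (364,381), the jar at (333,227) and the spray can at (272,175). The grinder head points left (world +y), so the lock side faces the robot.

```bash
python3 - <<'E'
from h import *
from scipy.optimize import least_squares
d=load('top0');P=cloud(d)
def sel(x,y,r,z0,z1):
    m=np.zeros((384,512),bool); v,u=np.mgrid[:384,:512]
    m=((u-x/1.5)**2+(v-y/1.5)**2<(r/1.5)**2)&(P[...,2]>z0)&(P[...,2]<z1); return P[m]
def circ(Q):
    Q=Q[:,:2].astype(np.float32);(c,r)=cv2.minEnclosingCircle(Q);return np.round(c,1),round(r,1),np.round(Q.mean(0),1),len(Q)
bench=sel(450,360,15,-30,30);print('bench z',np.median(bench[:,2]))
Q=sel(388,313,32,128,150);print('cap',circ(Q),np.median(Q[:,2]))
Q=sel(287,343,50,15,45);print('dish rim',circ(Q),np.percentile(Q[:,2],[50,95]))
Q=sel(287,343,28,-20,20);print('dish fl',np.median(Q[:,2]))
for n,x,y,r,a,b in(('bottle',364,381,15,30,120),('jar',333,227,25,50,90),('spray',275,180,35,120,210)):
    Q=sel(x,y,r,a,b);print(n,circ(Q),Q[:,2].max())
for S in('top0','scene0'):
  P=cloud(load(S));Q=P.reshape(-1,3)
  # points >102 in cheek region
  m=(Q[:,2]>40)&(Q[:,2]<140)&(Q[:,0]>380)&(Q[:,0]<620)&(Q[:,1]<40)&(Q[:,1]>-330)
  G=Q[m]; print(S,len(G)); rect=cv2.minAreaRect(G[:,:2].astype(np.float32));print(rect)
  h=np.histogram(G[:,2],np.arange(40,142,6));print(h)
E
python3 - <<'E'
import sys;sys.path.insert(0,'.')
from h import *
import os;os.chdir('.')
a=load('top0')['image'][170:240,235:370];b=load('scene0')['image'][110:240,235:320]
a=cv2.resize(a,(780,404),interpolation=cv2.INTER_CUBIC); cv2.imwrite('pics/cropa.png',a[:,:,::-1])
E
```

```text
bench z -0.10991257566943452
cap (array([ 500.3, -145.7]), 31.4, array([ 500.3, -145.5], dtype=float32), 420) 136.2689069938925
dish rim (array([448. ,  43.4]), 74.3, array([450.1,  48.9], dtype=float32), 235) [22.66561922 29.20516926]
dish fl 3.6546933310592546
bottle (array([ 378.9, -102.8]), 17.9, array([ 379.3, -102.6], dtype=float32), 132) 86.57464580149545
jar (array([668.3, -44.3]), 32.2, array([667.1, -44.2], dtype=float32), 413) 75.56913535794158
spray (array([735.7,  59. ]), 26.5, array([730.5,  56.1], dtype=float32), 379) 191.27116123827955
top0 2102
((497.3162841796875, -193.18797302246094), (132.80218505859375, 299.2491760253906), 28.92106056213379)
(array([  3,  23,  27,  21,  38, 115,  64, 107, 374, 385, 261, 228,  60,
         3,  17, 180]), array([ 40,  46,  52,  58,  64,  70,  76,  82,  88,  94, 100, 106, 112,
       118, 124, 130, 136]))
scene0 2372
((497.6648864746094, -193.74847412109375), (125.06361389160156, 297.83929443359375), 27.087934494018555)
(array([ 15,  45,  75,  65,  67, 125, 101,  90, 268, 341, 264, 230, 122,
        52,  49,  74]), array([ 40,  46,  52,  58,  64,  70,  76,  82,  88,  94, 100, 106, 112,
       118, 124, 130, 136]))
```

View pics/cropa.png

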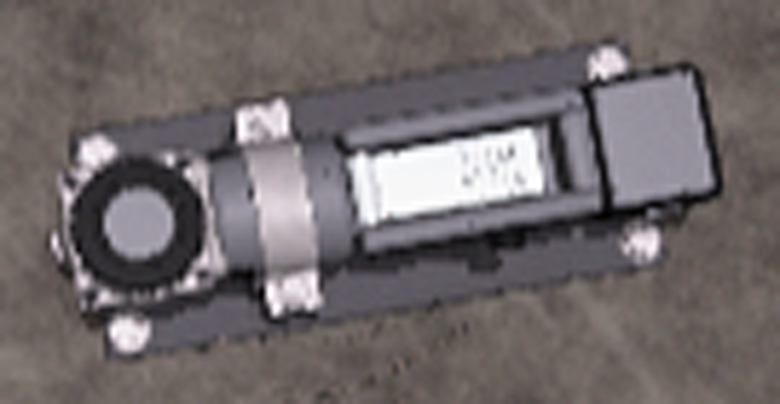

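The crop (5.78×) shows the cap centre at (138,223), the white trigger spanning (355–545, 130–220) with its ribs at about (490,155), and the lock button below the near cheek at about (487,255).

```bash
python3 - <<'E'
from h import *
d=load('top0');P=cloud(d);im=d['image']
K=np.array(d['camera_matrix']);R=cv2.Rodrigues(np.array(d['rvec'],float))[0];t=np.array(d['tvec'],float).ravel()
def ray(px,py,z):
    u=235+(px+.5)/5.778-.5;v=170+(py+.5)/5.778-.5
    r=R.T@np.array([(u-K[0,2])/K[0,0],(v-K[1,2])/K[1,1],1]);c=-R.T@t;return c+r*(z-c[2])/r[2]
neck=np.array([500.3,-145.6])
for n,px,py,z in(('trig TL',375,155,92),('trig BL',372,222,92),('trig TR',542,130,92),('trig BR',546,192,92),('rib',490,155,92),('lock',487,262,97),('chk top L',345,128,111),('chk top R',585,92,111),('chk botL',358,255,111),('chk botR',605,210,111)):
    print(n,ray(px,py,z).round(1))
# trigger by brightness
g=im.min(2)>190; m=g&(P[...,2]>80)&(P[...,2]<108)&(P[...,1]<-185)&(P[...,1]>-330)&(P[...,0]>470)&(P[...,0]<570)
Q=P[m];c=Q[:,:2].mean(0);print('trig',len(Q),c,np.median(Q[:,2]),cv2.minAreaRect(Q[:,:2].astype(np.float32)))
v=neck-c;print('yaw from trig centroid',np.degrees(np.arctan2(v[1],v[0])))
# cheek points
for f in('top0','scene0'):
  Pc=cloud(load(f)).reshape(-1,3)
  a=np.radians(100.)
  for it in range(3):
    ex=np.array([np.cos(a),np.sin(a)]);ey=np.array([-ex[1],ex[0]])
    L=(Pc[:,:2]-neck)@np.c_[ex,ey];L[:,0]+=115
    k=(Pc[:,2]>105)&(Pc[:,2]<116)&(L[:,0]>-70)&(L[:,0]<5)
    A=L[k&(L[:,1]>14)&(L[:,1]<36)];B=L[k&(L[:,1]<-14)&(L[:,1]>-36)]
    fa=np.polyfit(A[:,0],A[:,1],1);fb=np.polyfit(B[:,0],B[:,1],1)
    print(f,len(A),len(B),np.degrees(a),'slopes',np.degrees(fa[0]),np.degrees(fb[0]),'mid',(A[:,1].mean()+B[:,1].mean())/2,A[:,1].min(),A[:,1].max(),B[:,1].min(),B[:,1].max())
    a+=np.arctan((fa[0]+fb[0])/2)
  # lock: points outside +y cheek
  k=(Pc[:,2]>88)&(Pc[:,2]<106)&(L[:,1]>33)&(L[:,1]<44)&(L[:,0]>-100)&(L[:,0]<10);print('lock',L[k].round(1)[:12],Pc[k,2][:12].round(0))
E
```

```text
trig TL [ 534.9 -258.2   92. ]
trig BL [ 503.2 -256.7   92. ]
trig TR [ 547.1 -337.4   92. ]
trig BR [ 517.8 -338.9   92. ]
rib [ 535.2 -312.6   92. ]
lock [ 484.4 -310.    97. ]
chk top L [ 545.8 -242.3  111. ]
chk top R [ 563.2 -354.6  111. ]
chk botL [ 486.7 -248.1  111. ]
chk botR [ 508.1 -363.2  111. ]
trig 378 [ 522.79884052 -276.21191415] 92.30264846171534 ((508.7011413574219, -264.4007873535156), (126.42794036865234, 83.96282196044922), 84.67011260986328)
yaw from trig centroid 99.77369279687784
top0 117 118 100.0 slopes -0.7594276773097335 0.44477808713130995 mid -0.18157915310385064 17.39293681995403 35.90701925831232 -30.64604825925646 -18.345701856574323
top0 117 118 99.84267560029839 slopes -0.6071343969441956 0.5982235026373587 mid -0.5888013296588195 16.91493379754352 35.437880427461735 -31.14894709885754 -18.690898127451117
top0 117 118 99.83822015315396 slopes -0.6028215620110857 0.6025692079634494 mid -0.6003338636813229 16.901394816748823 35.42459044849125 -31.16318585660277 -18.700672090348814
lock [[-59.5  33.1]
 [-62.8  33.5]
 [-48.9  33.9]
 [-51.   34.4]
 [-55.9  35.4]
 [-58.8  35.8]
 [-61.8  36.2]
 [-48.2  36.6]
 [-51.   37. ]
 [-53.8  37.4]
 [-56.9  37.8]] [103.  99.  99. 103. 105. 104. 102. 100. 100.  99.  96.]
scene0 112 98 100.0 slopes -1.3627389530049736 0.40907823899287193 mid 0.8439716525860774 17.696758662323003 34.860409593361005 -30.084571970698825 -17.969866301155214
scene0 116 98 99.52318065096105 slopes -1.5513112914045482 0.8737857253609296 mid -0.2253951825364684 16.45327901989439 35.98955367870268 -31.466800262057493 -19.222220043697245
scene0 116 98 99.18442181534208 slopes -1.2250272124861061 1.204004059548111 mid -1.0991655176912545 15.569144900628324 34.995129362331625 -32.44749315964474 -19.985162925654173
lock [[-54.1  35.3]
 [-51.5  33.3]
 [-50.4  35.9]
 [-50.1  33.8]
 [-50.4  36.3]
 [-48.4  34.3]
 [-55.4  36.2]] [103. 102. 103.  99. 100.  98.  92.]
```

servo_tool(
  rotation=[
    [0,0,-0.02],
    [0,0,-0.04],
    [0,0,-0.06],
    [0,0,-0.08],
    [0,0,-0.08],
    [0,0,-0.08],
  ],
  slide=[
    [0.12,0.2,0],
    [0.27,0.45,0],
    [0.45,0.75,0],
    [0.6,1,0],
    [0.6,1,0],
    [0.6,1,0],
  ],
  grip=[1,1,1,1,1,1],
)

```text
clock: 0.85
position: [327.3, -389.4, 231.3]
ee_rot: [0.082, 0.997, 0.0, -0.0]
contact_force: [0.2, -0.8, -0.3]
gripper_width: 85.2
grasp_force: 0.0
```

```bash
python3 - <<'E'
from h import *
s=read_state();print(s['clock'],s['joints'].round(3),s['position'].round(1),s['ee_rot'].round(4),s['contact_force'].round(2))
n=np.array([500.3,-145.6])
for f in('top0','scene0'):
  P=cloud(load(f)).reshape(-1,3);a=np.radians(100);ex=np.array([np.cos(a),np.sin(a)]);ey=np.array([-ex[1],ex[0]])
  L=(P[:,:2]-n)@np.c_[ex,ey];r=np.hypot(*L.T);th=np.degrees(np.arctan2(P[:,1]-n[1],P[:,0]-n[0]))
  for lo in range(-180,180,30):
    k=(th>lo)&(th<lo+30)
    print(f,lo,[ (lambda q:round(np.percentile(q,97)) if len(q)>2 else None)(P[k&(r>=x)&(r<x+6),2]) for x in(36,42,48,54,60)])
  for y0 in range(32,62,6):
    print('out',y0,[(lambda q:round(np.percentile(q,90)) if len(q)>1 else None)(P[(abs(L[:,0]+170-dx)<8)&(L[:,1]>=y0)&(L[:,1]<y0+6),2]) for dx in(-20,0,20)])
E
```

```text
0.85 [-0.552  0.187 -0.272  0.    -1.112 -1.182] [ 327.3 -389.4  231.3] [ 8.150e-02  9.967e-01  0.000e+00 -1.000e-04] [ 0.16 -0.77 -0.33]
top0 -180 [12, 15, 12, 12, 5]
top0 -150 [101, 96, 12, 12, 12]
top0 -120 [100, 103, 103, 103, 102]
top0 -90 [105, 103, 106, 111, 108]
top0 -60 [102, 100, 103, 96, 97]
top0 -30 [100, 9, 12, 11, 11]
top0 0 [None, 18, 15, 11, 4]
top0 30 [101, 97, 8, 7, 2]
top0 60 [100, 6, 6, 3, 4]
top0 90 [75, 4, 5, 7, 3]
top0 120 [102, 94, 6, 4, 5]
top0 150 [96, 16, 18, 13, 4]
out 32 [10, 106, 11]
out 38 [10, 12, 9]
out 44 [12, 11, 10]
out 50 [12, 10, 11]
out 56 [5, 7, 6]
scene0 -180 [88, 18, 16, 12, 7]
scene0 -150 [99, 99, 12, 11, 11]
scene0 -120 [None, None, None, 105, 104]
scene0 -90 [None, None, None, 108, 108]
scene0 -60 [None, None, None, None, None]
scene0 -30 [9, 11, 12, 12, 10]
scene0 0 [19, 18, 19, 11, 4]
scene0 30 [101, 94, 9, 4, 3]
scene0 60 [99, 3, 4, 4, 4]
scene0 90 [74, 3, 4, 3, 3]
scene0 120 [101, 97, 4, 3, 3]
scene0 150 [99, 18, 17, 11, 5]
out 32 [11, 107, 11]
out 38 [11, 97, 11]
out 44 [11, 11, 11]
out 50 [11, 11, 11]
out 56 [10, 7, 8]
```

servo_tool(
  rotation=[
    [0,0,-0.02],
    [0,0,-0.04],
    [0,0,-0.06],
    [0,0,-0.08],
    [0,0,-0.08],
    [0,0,-0.08],
  ],
  slide=[
    [0.17,0.25,0],
    [0.35,0.5,0],
    [0.52,0.75,0],
    [0.7,1,0],
    [0.7,1,0],
    [0.7,1,0],
  ],
  grip=[1,1,1,1,1,1],
)

```text
clock: 1.6
position: [466.7, -190.7, 230.8]
ee_rot: [0.328, 0.945, -0.0, -0.001]
contact_force: [-0.3, -0.2, 0.6]
gripper_width: 85.5
grasp_force: 0.0
```

servo_tool(
  rotation=[
    [0,0,0],
    [0,0,0],
    [0,0,0],
    [0,0,0],
    [0,0,0],
    [0,0,0],
  ],
  slide=[
    [0.08,0.11,0],
    [0.166,0.22,0],
    [0.166,0.22,-0.15],
    [0.166,0.22,-0.3],
    [0.166,0.22,-0.35],
    [0.166,0.22,-0.35],
  ],
  grip=[1,1,1,1,1,1],
)

```text
clock: 2.35
position: [499.9, -147.0, 161.2]
ee_rot: [0.328, 0.945, -0.0, -0.0]
contact_force: [-0.3, -0.1, 0.3]
gripper_width: 85.3
grasp_force: 0.0
```

```bash
python3 - <<'E'
from h import *
s=read_state();print(s['clock'],s['joints'].round(3),s['position'].round(1),s['ee_rot'].round(4),s['contact_force'].round(2))
d=snap('scene','s1');save(d['image'][90:330,150:450],'s1',2.5)
E
```

```text
2.35 [ 0.026  0.275 -0.347  0.    -0.951 -2.266] [ 499.9 -147.   161.2] [ 3.284e-01  9.445e-01 -3.000e-04 -4.000e-04] [-0.3  -0.06  0.35]
```

View pics/s1.png

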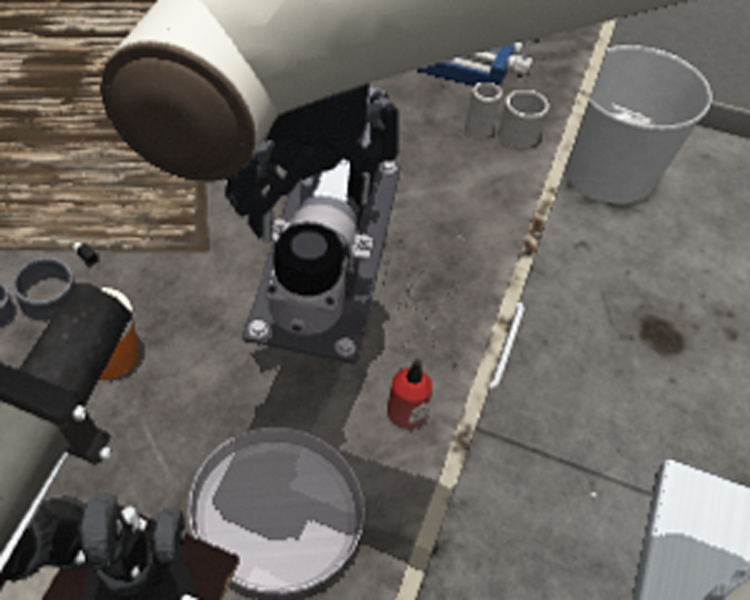

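The open gripper is above the cap (crop centre at about (308,262)), with the bottle and jar undisturbed. I'll descend and grip.

servo_tool(
  rotation=[
    [0,0,0],
    [0,0,0],
    [0,0,0],
    [0,0,0],
    [0,0,0],
    [0,0,0],
    [0,0,0],
  ],
  slide=[
    [0,0.006,-0.07],
    [0,0.006,-0.15],
    [0,0.006,-0.23],
    [0,0.006,-0.28],
    [0,0.006,-0.305],
    [0,0.006,-0.305],
    [0,0.006,-0.305],
  ],
  grip=[1,1,1,1,1,1,1],
)

```text
clock: 3.28
position: [500.8, -144.5, 100.8]
ee_rot: [0.328, 0.945, 0.0, 0.001]
contact_force: [0.6, 0.4, 0.4]
gripper_width: 85.2
grasp_force: 0.0
```

servo_tool(
  rotation=[
    [0,0,0],
    [0,0,0],
    [0,0,0],
    [0,0,0],
    [0,0,0],
    [0,0,0],
    [0,0,0],
    [0,0,0],
  ],
  slide=[
    [0,0,0],
    [0,0,0],
    [0,0,0],
    [0,0,0],
    [0,0,0],
    [0,0,0],
    [0,0,0],
    [0,0,0],
  ],
  grip=[0.4,0.4,0.4,0.4,0.4,0.4,0.4,0.4],
)

```text
clock: 4.28
position: [500.4, -144.7, 101.0]
ee_rot: [0.327, 0.945, -0.0, 0.0]
contact_force: [-2.0, -0.7, 4.9]
gripper_width: 60.0
grasp_force: 22.8
```

servo_tool(
  rotation=[
    [0,0,0],
    [0,0,0],
    [0,0,0],
    [0,0,0],
  ],
  slide=[
    [0,0,0],
    [0,0,0],
    [0,0,0],
    [0,0,0],
  ],
  grip=[-1,-1,-1,-1],
)

```text
clock: 4.78
position: [500.4, -144.8, 101.3]
ee_rot: [0.327, 0.945, -0.0, 0.0]
contact_force: [-2.4, -1.2, 8.2]
gripper_width: 59.0
grasp_force: 62.7
```

servo_tool(
  rotation=[
    [0,0,0.025],
    [0,0,0.05],
    [0,0,0.075],
    [0,0,0.1],
    [0,0,0.125],
    [0,0,0.15],
    [0,0,0.175],
    [0,0,0.2],
  ],
  slide=[
    [0,0,0.002],
    [0,0,0.005],
    [0,0,0.007],
    [0,0,0.009],
    [0,0,0.011],
    [0,0,0.014],
    [0,0,0.016],
    [0,0,0.018],
  ],
  grip=[-1,-1,-1,-1,-1,-1,-1,-1],
)

```text
clock: 5.78
position: [500.2, -144.2, 103.3]
ee_rot: [-0.293, 0.956, 0.0, -0.0]
contact_force: [-0.5, -0.4, -1.1]
gripper_width: 59.3
grasp_force: 64.4
```

servo_tool(
  rotation=[
    [0,0,0.025],
    [0,0,0.05],
    [0,0,0.075],
    [0,0,0.1],
    [0,0,0.125],
    [0,0,0.15],
    [0,0,0.175],
    [0,0,0.2],
  ],
  slide=[
    [0,0,0.002],
    [0,0,0.005],
    [0,0,0.007],
    [0,0,0.009],
    [0,0,0.011],
    [0,0,0.014],
    [0,0,0.016],
    [0,0,0.018],
  ],
  grip=[-1,-1,-1,-1,-1,-1,-1,-1],
)

```text
clock: 6.78
position: [497.8, -144.7, 106.2]
ee_rot: [0.799, -0.602, -0.002, 0.002]
contact_force: [-3.1, -2.7, -0.7]
gripper_width: 59.3
grasp_force: 64.4
```

servo_tool(
  rotation=[
    [0,0,0.025],
    [0,0,0.05],
    [0,0,0.075],
    [0,0,0.1],
    [0,0,0.125],
    [0,0,0.15],
    [0,0,0.175],
    [0,0,0.2],
  ],
  slide=[
    [0,0,0.002],
    [0,0,0.005],
    [0,0,0.007],
    [0,0,0.009],
    [0,0,0.011],
    [0,0,0.014],
    [0,0,0.016],
    [0,0,0.018],
  ],
  grip=[-1,-1,-1,-1,-1,-1,-1,-1],
)

```text
clock: 7.78
position: [500.4, -144.8, 110.6]
ee_rot: [1.0, -0.017, 0.0, 0.0]
contact_force: [0.8, -1.8, -1.2]
gripper_width: 59.0
grasp_force: 64.8
```

servo_tool(
  rotation=[
    [0,0,0.025],
    [0,0,0.05],
    [0,0,0.05],
    [0,0,0.05],
    [0,0,0.05],
  ],
  slide=[
    [0,0,0.002],
    [0,0,0.005],
    [0,0,0.01],
    [0,0,0.015],
    [0,0,0.015],
  ],
  grip=[-1,-1,-1,-1,-1],
)

```text
clock: 8.4
position: [500.4, -144.4, 114.1]
ee_rot: [0.991, 0.136, 0.0, -0.0]
contact_force: [-0.0, -1.4, -1.0]
gripper_width: 59.2
grasp_force: 64.9
```

servo_tool(
  rotation=[
    [0,0,0],
    [0,0,0],
    [0,0,0],
    [0,0,0],
    [0,0,0],
    [0,0,0],
    [0,0,0],
  ],
  slide=[
    [0,0,0.03],
    [0,0,0.07],
    [0,0,0.13],
    [0,0,0.23],
    [0,0,0.35],
    [0,0,0.35],
    [0,0,0.35],
  ],
  grip=[-1,-1,-1,-1,-1,-1,-1],
)

```text
clock: 9.28
position: [499.8, -144.3, 183.7]
ee_rot: [0.991, 0.137, -0.0, -0.0]
contact_force: [-0.3, 0.5, -1.5]
gripper_width: 59.0
grasp_force: 64.9
```

```bash
python3 - <<'E'
from h import *
s=read_state();print(s['clock'],s['joints'].round(3),s['position'].round(1),s['contact_force'].round(2),s['grasp_force'])
d=snap('scene','s2');save(d['image'][90:330,150:450],'s2',2.5)
E
```

```text
9.275 [ 3.100e-02  2.500e-01 -3.170e-01 -1.000e-03 -1.005e+00  1.815e+00] [ 499.8 -144.3  183.7] [-0.3   0.47 -1.53] 64.88036848604679
```

View pics/s2.png

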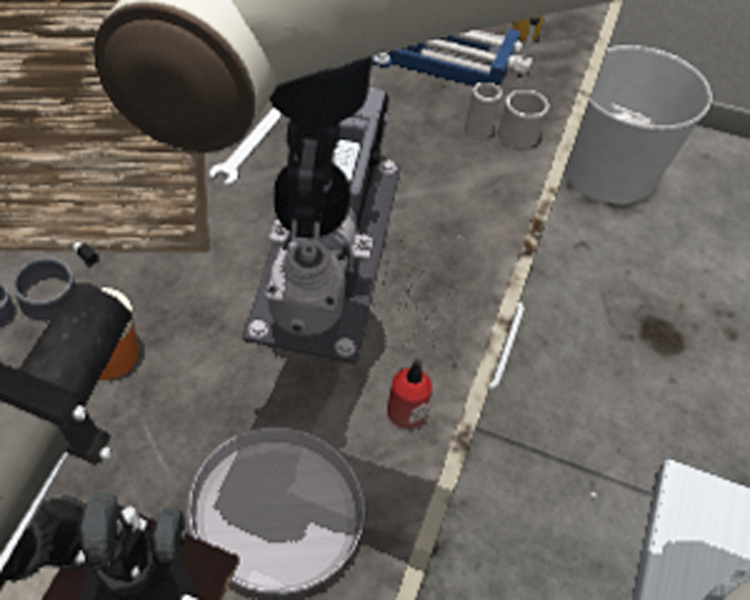

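The cap is held upright above the bare neck and the bystanders are untouched. Before the transfer I'll check the arm's clearance to the torch.

```bash
python3 - <<'E'
from h import *
from scipy.spatial import cKDTree
S=np.concatenate([cloud(load(f)).reshape(-1,3) for f in('scene0','top0')]);S=S[np.isfinite(S[:,0])]
T=S[(S[:,1]>110)&(S[:,2]>30)&(S[:,0]>250)&(S[:,0]<750)]
print('torch ext',np.percentile(T,[0.5,50,99.5],axis=0).round())
A=[]
for n in('scene','top'):
    d=load('s2') if n=='scene' else snap('top','t2'); d0=load(n+'0')
    m=(d['depth']>0)&(d0['depth']-d['depth']>25);A.append(cloud(d)[m])
A=np.concatenate(A);A=A[(A[:,0]>250)&(A[:,2]>120)]
th=np.radians(21.7);tcp=np.array([500,-144.3])
c,s=np.cos(th),np.sin(th);R=np.array([[c,-s],[s,c]])
B=A.copy();B[:,:2]=(A[:,:2]-tcp)@R.T+[448,43.4]
for lo in range(100,700,60):
    q=B[(B[:,2]>=lo)&(B[:,2]<lo+60)]
    if len(q): print('arm z',lo,'x',q[:,0].min().round(),q[:,0].max().round(),'y',q[:,1].min().round(),q[:,1].max().round())
k=cKDTree(T)
for dz in(0,-60,-115):
    D,_=k.query(B+[0,0,dz]);i=D.argmin();print(dz,D.min(),B[i]+[0,0,dz],T[_[i]])
for lo in range(30,450,60):
    q=T[(T[:,2]>=lo)&(T[:,2]<lo+60)];
    if len(q):print('torch z',lo,np.percentile(q[:,0],[1,99]).round(),np.percentile(q[:,1],[1,99]).round())
E
```

```text
torch ext [[335. 117.  39.]
 [508. 261.  57.]
 [748. 569. 390.]]
arm z 160 x 416.0 475.0 y 15.0 81.0
arm z 220 x 399.0 476.0 y -11.0 103.0
arm z 280 x 398.0 498.0 y -16.0 104.0
arm z 340 x 411.0 450.0 y 23.0 81.0
arm z 400 x 332.0 449.0 y -1.0 256.0
arm z 460 x 264.0 478.0 y 9.0 260.0
arm z 520 x 167.0 490.0 y 3.0 248.0
arm z 580 x 145.0 316.0 y 50.0 178.0
arm z 640 x 144.0 238.0 y 50.0 149.0
0 70.35155437834766 [455.20615428  80.09322873 333.64702743] [499.43195316 126.43252577 362.73464449]
-60 61.487733401991356 [438.41930626 172.15540452 427.29248687] [481.0771154  195.74196136 389.81279884]
-115 39.45243091984101 [453.21964912  73.31440525  76.17578737] [453.17173572 110.59944558  63.2793624 ]
torch z 30 [335. 747.] [120. 565.]
torch z 90 [441. 608.] [123. 497.]
torch z 150 [441. 601.] [134. 503.]
torch z 210 [448. 586.] [184. 471.]
torch z 270 [449. 577.] [190. 447.]
torch z 330 [485. 537.] [130. 372.]
torch z 390 [485. 540.] [191. 203.]
```

```bash
python3 - <<'E'
from h import *
from scipy.spatial import cKDTree
S=np.concatenate([cloud(load(f)).reshape(-1,3) for f in('scene0','top0')]);S=S[np.isfinite(S[:,0])]
T=S[(S[:,1]>105)&(S[:,2]>35)&(S[:,0]>250)&(S[:,0]<750)]
A=[]
for f,n in(('s2','scene'),('t2','top')):
    d=load(f);d0=load(n+'0');m=(d['depth']>0)&(d0['depth']-d['depth']>25);A.append(cloud(d)[m])
A=np.concatenate(A);A=A[(A[:,0]>250)&(A[:,2]>120)]
th=np.radians(21.7);tcp=np.array([500,-144.3]);c,s=np.cos(th),np.sin(th);R=np.array([[c,-s],[s,c]])
k=cKDTree(T)
for off in((0,0),(-14,-4)):
  B=A.copy();B[:,:2]=(A[:,:2]-tcp)@R.T+np.array([448,43.4])+off
  for dz in(-115,-179):
    for nm,h in(('hi',B[:,2]>395),('lo',B[:,2]<395)):
      Q=B[h]+[0,0,dz];D,_=k.query(Q);i=D.argmin();print(off,dz,nm,D.min().round(1),Q[i].round(),T[_[i]].round())
E
```

```text
(0, 0) -115 hi 41.4 [461. 108. 380.] [497. 127. 372.]
(0, 0) -115 lo 36.9 [447.  73.  74.] [453. 107.  61.]
(0, 0) -179 hi 46.3 [443. 163. 318.] [481. 186. 331.]
(0, 0) -179 lo 30.5 [421.  98.  61.] [450. 109.  59.]
(-14, -4) -115 hi 55.6 [447. 104. 380.] [497. 127. 372.]
(-14, -4) -115 lo 42.9 [439.  69.  76.] [453. 107.  61.]
(-14, -4) -179 hi 59.9 [429. 159. 318.] [481. 186. 331.]
(-14, -4) -179 lo 43.2 [442.  68.  39.] [450. 109.  49.]
```

servo_tool(
  rotation=[
    [0,0,0],
    [0,0,0],
    [0,0,0],
    [0,0,0],
    [0,0,0],
    [0,0,0],
    [0,0,0],
    [0,0,0],
  ],
  slide=[
    [-0.02,0.07,0],
    [-0.07,0.2,0],
    [-0.13,0.37,0],
    [-0.2,0.56,0],
    [-0.27,0.75,0],
    [-0.32,0.88,0],
    [-0.33,0.92,0],
    [-0.33,0.92,0],
  ],
  grip=[-1,-1,-1,-1,-1,-1,-1,-1],
)

```text
clock: 10.38
position: [434.2, 40.0, 184.0]
ee_rot: [0.99, 0.138, -0.0, 0.0]
contact_force: [0.3, 0.7, -1.5]
gripper_width: 58.9
grasp_force: 65.0
```

servo_tool(
  rotation=[
    [0,0,0],
    [0,0,0],
    [0,0,0],
    [0,0,0],
    [0,0,0],
    [0,0,0],
    [0,0,0],
    [0,0,0],
  ],
  slide=[
    [0,0,-0.05],
    [0,0,-0.15],
    [0,0,-0.29],
    [0,0,-0.43],
    [0,0,-0.57],
    [0,0,-0.7],
    [0,0,-0.77],
    [0,0,-0.77],
  ],
  grip=[-1,-1,-1,-1,-1,-1,-1,-1],
)

```text
clock: 11.38
position: [433.5, 38.3, 28.6]
ee_rot: [0.991, 0.136, -0.002, 0.001]
contact_force: [-0.3, 0.3, -0.9]
gripper_width: 59.2
grasp_force: 64.9
```

```bash
python3 - <<'E'
from h import *
s=read_state();print(s['clock'],s['joints'].round(3),s['position'].round(1),s['contact_force'].round(2),s['grasp_force'])
d=snap('scene','s3');save(d['image'][170:370,140:440],'s3',2.5)
E
```

```text
11.375 [ 0.464  0.351 -0.694 -0.    -0.53   1.38 ] [433.5  38.3  28.6] [-0.3   0.26 -0.94] 64.90532845258713
```

View pics/s3.png

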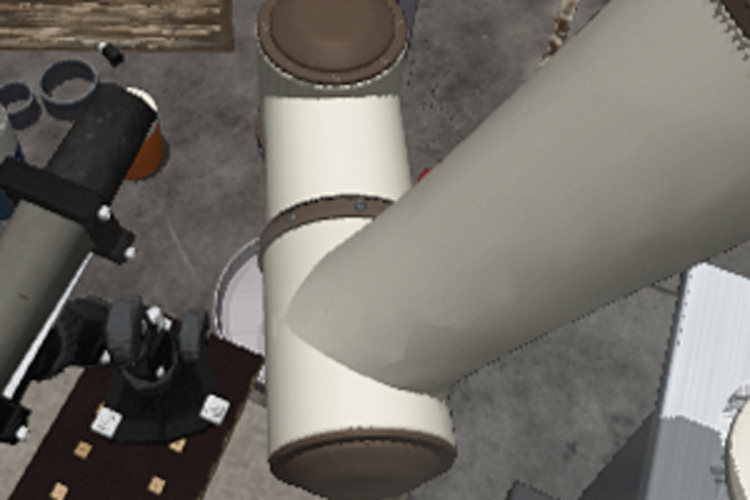

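The arm is clear of the torch and the jar. I'll lower to contact now.

servo_tool(
  rotation=[
    [0,0,0],
    [0,0,0],
    [0,0,0],
    [0,0,0],
    [0,0,0],
    [0,0,0],
  ],
  slide=[
    [0,0,-0.03],
    [0,0,-0.06],
    [0,0,-0.085],
    [0,0,-0.1],
    [0,0,-0.105],
    [0,0,-0.105],
  ],
  grip=[-1,-1,-1,-1,-1,-1],
)

```text
clock: 12.18
position: [434.4, 39.6, 9.1]
ee_rot: [0.991, 0.137, 0.0, -0.0]
contact_force: [0.1, -0.1, -1.6]
gripper_width: 59.3
grasp_force: 64.9
```

servo_tool(
  rotation=[
    [0,0,0],
    [0,0,0],
    [0,0,0],
    [0,0,0],
  ],
  slide=[
    [0,0,-0.005],
    [0,0,-0.01],
    [0,0,-0.015],
    [0,0,-0.015],
  ],
  grip=[-1,-1,-1,-1],
)

```text
clock: 12.68
position: [434.3, 39.5, 6.0]
ee_rot: [0.991, 0.137, -0.0, 0.0]
contact_force: [0.3, -0.5, -0.1]
gripper_width: 59.2
grasp_force: 64.9
```

servo_tool(
  rotation=[
    [0,0,0],
    [0,0,0],
    [0,0,0],
  ],
  slide=[
    [0,0,-0.004],
    [0,0,-0.008],
    [0,0,-0.008],
  ],
  grip=[-1,-1,-1],
)

```text
clock: 13.05
position: [434.4, 39.6, 5.2]
ee_rot: [0.991, 0.137, 0.0, 0.0]
contact_force: [-1.8, -0.5, 7.8]
gripper_width: 59.1
grasp_force: 65.6
```

Contact with the floor. I'll release.

servo_tool(
  rotation=[
    [0,0,0],
    [0,0,0],
    [0,0,0],
    [0,0,0],
    [0,0,0],
    [0,0,0],
  ],
  slide=[
    [0,0,0],
    [0,0,0],
    [0,0,0],
    [0,0,0],
    [0,0,0],
    [0,0,0],
  ],
  grip=[0.4,0.5,0.65,0.65,0.65,0.65],
)

```text
clock: 13.8
position: [434.4, 39.5, 4.5]
ee_rot: [0.991, 0.137, -0.0, 0.0]
contact_force: [-0.2, 0.8, 0.3]
gripper_width: 70.5
grasp_force: 0.0
```

servo_tool(
  rotation=[
    [0,0,0],
    [0,0,0],
    [0,0,0],
    [0,0,0],
    [0,0,0],
    [0,0,0],
    [0,0,0],
    [0,0,0],
  ],
  slide=[
    [0,0,0.02],
    [0,0,0.06],
    [0,0,0.12],
    [0,0,0.25],
    [0,0,0.45],
    [0,0,0.65],
    [0,0,0.85],
    [0,0,0.9],
  ],
  grip=[0.65,0.65,0.65,0.65,0.65,0.65,0.65,0.65],
)

```text
clock: 14.8
position: [435.6, 40.0, 188.1]
ee_rot: [0.991, 0.137, 0.003, -0.001]
contact_force: [0.1, 0.4, -0.2]
gripper_width: 70.7
grasp_force: 0.0
```

```bash
python3 - <<'E'
from h import *
s=read_state();print(s['clock'],s['joints'].round(3),s['position'].round(1),s['contact_force'].round(2),s['gripper_width'])
E
```

```text
14.8 [ 0.466  0.099 -0.497  0.    -0.967  1.38 ] [435.6  40.  188.1] [ 0.12  0.36 -0.18] 70.68728172476382
```

servo_tool(
  rotation=[
    [0,0,-0.015],
    [0,0,-0.035],
    [0,0,-0.055],
    [0,0,-0.075],
    [0,0,-0.095],
    [0,0,-0.115],
    [0,0,-0.133],
    [0,0,-0.133],
  ],
  slide=[
    [0.02,-0.1,0],
    [0.04,-0.22,0],
    [0.07,-0.36,0],
    [0.1,-0.5,0],
    [0.13,-0.65,0],
    [0.15,-0.8,0],
    [0.17,-0.9,0],
    [0.17,-0.9,0],
  ],
  grip=[0.65,0.65,0,-0.27,-0.27,-0.27,-0.27,-0.27],
)

```text
clock: 15.8
position: [467.7, -141.3, 183.9]
ee_rot: [0.961, -0.278, -0.001, 0.0]
contact_force: [0.4, -0.7, -0.2]
gripper_width: 31.1
grasp_force: 0.0
```

servo_tool(
  rotation=[
    [0,0,-0.015],
    [0,0,-0.035],
    [0,0,-0.055],
    [0,0,-0.075],
    [0,0,-0.095],
    [0,0,-0.115],
    [0,0,-0.133],
    [0,0,-0.133],
  ],
  slide=[
    [0.02,-0.1,0],
    [0.04,-0.22,0],
    [0.07,-0.36,0],
    [0.1,-0.5,0],
    [0.13,-0.65,0],
    [0.15,-0.8,0],
    [0.166,-0.888,0],
    [0.166,-0.888,0],
  ],
  grip=[-0.27,-0.27,-0.27,-0.27,-0.27,-0.27,-0.27,-0.27],
)

```text
clock: 16.8
position: [501.3, -318.0, 183.8]
ee_rot: [0.766, -0.642, -0.001, 0.0]
contact_force: [-0.3, -0.4, 0.3]
gripper_width: 30.9
grasp_force: 0.0
```

servo_tool(
  rotation=[
    [0,0,0],
    [0,0,0],
    [0,0,0],
    [0,0,0],
    [0,0,0],
  ],
  slide=[
    [0,0,-0.05],
    [0,0,-0.15],
    [0,0,-0.25],
    [0,0,-0.3],
    [0,0,-0.3],
  ],
  grip=[-0.27,-0.27,-0.27,-0.27,-0.27],
)

```text
clock: 17.42
position: [501.1, -317.3, 123.7]
ee_rot: [0.766, -0.642, -0.001, 0.0]
contact_force: [-0.0, -0.5, 0.5]
gripper_width: 31.0
grasp_force: 0.0
```

```bash
python3 - <<'E'
from h import *
s=read_state();print(s['clock'],s['joints'].round(3),s['position'].round(1),s['ee_rot'].round(4),s['contact_force'].round(2),s['gripper_width'])
d=snap('scene','s4');a=d['image'][100:360,190:390];save(a,'s4',2.3)
P=cloud(d);im=d['image'].max(2)
L=P-[448,43.4,0];m=(np.hypot(L[...,0],L[...,1])<60)&(P[...,2]>32)&(P[...,2]<50);Q=P[m];print('cap',len(Q),cv2.minEnclosingCircle(Q[:,:2].astype(np.float32)),np.median(Q[:,2]))
# fingertips: low points of gripper near TCP
d0=load('scene0');m=(d0['depth']-d['depth']>8)
p=s['position'];a=np.radians(99.8);ex=np.array([np.cos(a),np.sin(a)]);ey=np.array([-ex[1],ex[0]])
LL=(P[...,:2]-p[:2])@np.c_[ex,ey];k=m&(np.hypot(LL[...,0],LL[...,1])<70)&(P[...,2]<p[2]+40)&(P[...,2]>115)
G=np.c_[LL[k],P[k][:,2]-p[2]]
for s_ in(1,-1):
    q=G[np.sign(G[:,1])==s_];print(s_,len(q),q[np.argsort(q[:,2])][:8].round(1).tolist())
E
```

```text
17.425 [-0.292  0.428 -0.216 -0.    -0.929  0.468] [ 501.1 -317.3  123.7] [ 7.664e-01 -6.423e-01 -9.000e-04  4.000e-04] [-0.04 -0.53  0.5 ] 31.006990580854215
cap 662 ((433.6652526855469, 38.9224967956543), 31.536197662353516) 41.22790806218073
1 58 [[2.5, 21.6, 4.6], [8.9, 15.0, 5.4], [9.6, 17.5, 6.6], [12.1, 20.1, 9.4], [9.3, 19.6, 10.2], [5.6, 23.9, 11.2], [11.7, 17.3, 11.7], [7.8, 21.6, 12.6]]
-1 67 [[7.7, -20.4, 2.9], [3.6, -16.1, 3.7], [8.8, -17.8, 4.5], [-10.9, -16.4, 4.6], [8.9, -20.5, 7.3], [9.7, -17.9, 8.7], [6.3, -16.1, 9.4], [6.0, -23.9, 10.7]]
```

View pics/s4.png

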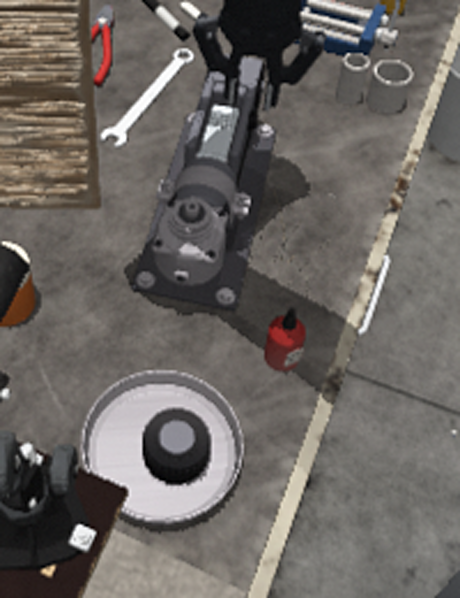

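The cap lies flat in the dish (top z 41 mm, 15 mm off centre) and the fingers straddle the near cheek. Next I'll go down into the channel.

servo_tool(
  rotation=[
    [0,0,0],
    [0,0,0],
    [0,0,0],
    [0,0,0],
    [0,0,0],
  ],
  slide=[
    [0,0,-0.05],
    [0,0,-0.1],
    [0,0,-0.15],
    [0,0,-0.15],
    [0,0,-0.15],
  ],
  grip=[-0.27,-0.27,-0.27,-0.27,-0.27],
)

```text
clock: 18.1
position: [501.7, -318.2, 94.6]
ee_rot: [0.766, -0.643, 0.0, 0.0]
contact_force: [0.9, -0.4, 0.4]
gripper_width: 30.9
grasp_force: 0.0
```

servo_tool(
  rotation=[
    [0,0,0],
    [0,0,0],
    [0,0,0],
    [0,0,0],
  ],
  slide=[
    [0,0,-0.015],
    [0,0,-0.03],
    [0,0,-0.04],
    [0,0,-0.04],
  ],
  grip=[-0.27,-0.27,-0.27,-0.27],
)

```text
clock: 18.6
position: [502.2, -318.4, 87.9]
ee_rot: [0.766, -0.643, 0.001, -0.0]
contact_force: [-0.3, 0.7, 6.5]
gripper_width: 31.5
grasp_force: 3.4
```

servo_tool(
  rotation=[
    [0,0,0],
    [0,0,0],
    [0,0,0],
    [0,0,0],
    [0,0,0],
  ],
  slide=[
    [0,0,-0.01],
    [0,0,-0.02],
    [0,0,-0.03],
    [0,0,-0.03],
    [0,0,-0.03],
  ],
  grip=[-0.27,-0.27,-0.27,-0.27,-0.27],
)

```text
clock: 19.23
position: [502.3, -318.4, 83.2]
ee_rot: [0.766, -0.642, 0.001, -0.0]
contact_force: [-3.0, 1.2, 12.3]
gripper_width: 30.9
grasp_force: 5.6
```

servo_tool(
  rotation=[
    [0,0,0],
    [0,0,0],
    [0,0,0],
  ],
  slide=[
    [0,0,-0.005],
    [0,0,-0.01],
    [0,0,-0.01],
  ],
  grip=[-0.27,-0.27,-0.27],
)

```text
clock: 19.6
position: [502.5, -318.4, 82.8]
ee_rot: [0.767, -0.642, 0.002, -0.0]
contact_force: [-6.6, 4.5, 18.7]
gripper_width: 31.7
grasp_force: 9.2
```

Home against the hard stop. I'll push the button in.

servo_tool(
  rotation=[
    [0,0,0],
    [0,0,0],
    [0,0,0],
    [0,0,0],
    [0,0,0],
    [0,0,0],
  ],
  slide=[
    [0.012,0.002,0],
    [0.024,0.004,0],
    [0.036,0.006,0],
    [0.048,0.008,0],
    [0.055,0.01,0],
    [0.055,0.01,0],
  ],
  grip=[-0.27,-0.27,-0.27,-0.27,-0.27,-0.27],
)

```text
clock: 20.35
position: [507.8, -318.3, 82.7]
ee_rot: [0.766, -0.643, -0.003, 0.004]
contact_force: [-16.6, -3.9, 24.2]
gripper_width: 31.2
grasp_force: 12.9
```

servo_tool(
  rotation=[
    [0,0,0],
    [0,0,0],
    [0,0,0],
    [0,0,0],
    [0,0,0],
  ],
  slide=[
    [0.01,0.002,0.003],
    [0.02,0.0035,0.003],
    [0.03,0.005,0.003],
    [0.03,0.005,0.003],
    [0.03,0.005,0.003],
  ],
  grip=[-0.27,-0.27,-0.27,-0.27,-0.27],
)

```text
clock: 20.98
position: [513.7, -317.3, 82.7]
ee_rot: [0.766, -0.643, -0.003, 0.003]
contact_force: [-16.1, -3.6, 21.1]
gripper_width: 31.2
grasp_force: 14.9
```

```bash
python3 - <<'E'
from h import *
d=snap('scene','s5');a=d['image'][100:180,265:345];save(a,'s5',7)
s=read_state();p=s['position'];print(p,s['contact_force'],s['wrist_torque'],s['grasp_force'])
n=np.array([500.3,-145.6]);a=np.radians(99.8);ex=np.array([np.cos(a),np.sin(a)]);ey=np.array([-ex[1],ex[0]])
pad=n-170*ex;print('tcp in handle',(p[:2]-pad)@np.c_[ex,ey])
P=cloud(d).reshape(-1,3);L=(P[:,:2]-pad)@np.c_[ex,ey]
for z in range(80,150,8):
    k=(abs(L[:,0])<20)&(L[:,1]>28)&(L[:,1]<80)&(P[:,2]>=z)&(P[:,2]<z+8)
    if k.any(): print(z,k.sum(),'y',L[k,1].min().round(1),L[k,1].max().round(1))
E
```

```text
[ 513.74855408 -317.29417785   82.69908499] [-15.74140671  -3.9682118   21.30921135] [-1.17106747  4.15754557 -0.08367818] 14.917114153504372
tcp in handle [-1.47787064 15.97166861]
80 2 y 29.1 29.3
88 11 y 29.1 43.3
96 16 y 29.3 44.5
104 22 y 28.1 44.3
112 14 y 31.1 44.3
120 10 y 30.7 45.6
128 28 y 32.5 62.5
136 50 y 32.0 64.4
144 32 y 29.7 68.1
```

View pics/s5.png

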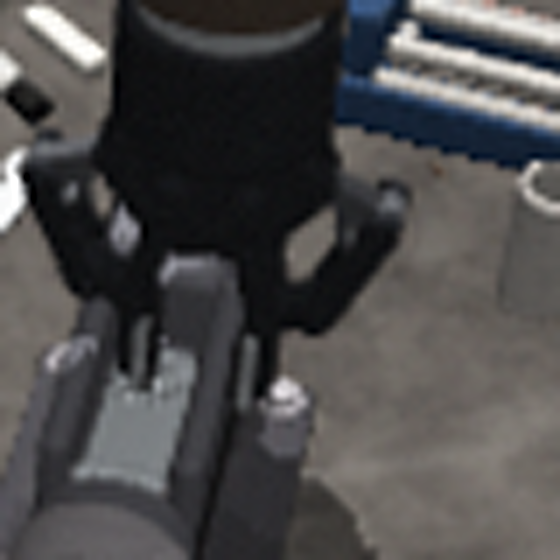

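The gripper straddles the cheek, with the inner finger on the trigger at about (140,385) and the outer pad against the button side at about (250,370). The pad is at y≈32, so the button is nearly in. I'll push a little more to feel the stop.

servo_tool(
  rotation=[
    [0,0,0],
    [0,0,0],
    [0,0,0],
    [0,0,0],
  ],
  slide=[
    [0.008,0.001,0],
    [0.015,0.0025,0],
    [0.015,0.0025,0],
    [0.015,0.0025,0],
  ],
  grip=[-0.27,-0.27,-0.27,-0.27],
)

```text
clock: 21.52
position: [513.8, -317.2, 82.6]
ee_rot: [0.766, -0.643, -0.005, 0.005]
contact_force: [-21.9, -7.2, 24.6]
gripper_width: 31.4
grasp_force: 19.7
```

Button fully in. I'll ease the trigger up while holding the button.

servo_tool(
  rotation=[
    [0,0,0],
    [0,0,0],
    [0,0,0],
    [0,0,0],
    [0,0,0],
    [0,0,0],
    [0,0,0],
    [0,0,0],
  ],
  slide=[
    [0,0,0.008],
    [0,0,0.016],
    [0,0,0.024],
    [0,0,0.032],
    [0,0,0.04],
    [0,0,0.048],
    [0,0,0.056],
    [0,0,0.056],
  ],
  grip=[-0.27,-0.27,-0.27,-0.27,-0.27,-0.27,-0.27,-0.27],
)

```text
clock: 22.52
position: [513.5, -315.4, 87.5]
ee_rot: [0.765, -0.644, -0.007, 0.004]
contact_force: [-13.4, -8.9, -2.2]
gripper_width: 31.5
grasp_force: 7.5
```

servo_tool(
  rotation=[
    [0,0,0],
    [0,0,0],
    [0,0,0],
    [0,0,0],
    [0,0,0],
    [0,0,0],
    [0,0,0],
    [0,0,0],
  ],
  slide=[
    [0,0,0.01],
    [0,0,0.015],
    [-0.02,-0.0035,0.015],
    [-0.04,-0.007,0.015],
    [-0.06,-0.0105,0.015],
    [-0.08,-0.014,0.015],
    [-0.1,-0.0175,0.015],
    [-0.1,-0.0175,0.015],
  ],
  grip=[-0.27,-0.27,-0.27,-0.27,-0.27,-0.27,-0.27,-0.27],
)

```text
clock: 23.52
position: [501.6, -318.1, 93.6]
ee_rot: [0.766, -0.643, 0.0, -0.0]
contact_force: [0.5, -0.5, -0.0]
gripper_width: 31.4
grasp_force: 0.0
```

servo_tool(
  rotation=[
    [0,0,0],
    [0,0,0],
    [0,0,0],
    [0,0,0],
    [0,0,0],
    [0,0,0],
    [0,0,0],
    [0,0,0],
  ],
  slide=[
    [0,0,0.05],
    [0,0,0.12],
    [0,0,0.25],
    [0,-0.1,0.45],
    [0,-0.3,0.6],
    [0,-0.55,0.7],
    [0,-0.8,0.7],
    [0,-0.8,0.7],
  ],
  grip=[-0.27,-0.27,-0.27,-0.27,-0.27,-0.27,-0.27,-0.27],
)

```text
clock: 24.52
position: [500.9, -481.0, 233.4]
ee_rot: [0.765, -0.644, 0.0, 0.0]
contact_force: [0.3, 1.4, -0.8]
gripper_width: 31.1
grasp_force: 0.0
```

```bash
python3 - <<'E'
from h import *
n=np.array([500.3,-145.6]);a=np.radians(99.8);ex=np.array([np.cos(a),np.sin(a)]);ey=np.array([-ex[1],ex[0]]);pad=n-170*ex
for f in('scene0','top0','scene','top'):
    d=load(f) if f[-1]=='0' else snap(f,f+'6');P=cloud(d).reshape(-1,3);L=(P[:,:2]-pad)@np.c_[ex,ey]
    o=[]
    for x in(-30,-20,-10,0,10,20,30,40):
        k=(abs(L[:,0]-x)<5)&(abs(L[:,1])<11)&(P[:,2]<112);o.append(round(np.median(P[k,2]),1) if k.sum()>3 else None)
    k=(P[:,2]>88)&(P[:,2]<106)&(L[:,1]>31.5)&(L[:,1]<45)&(abs(L[:,0])<12)
    print(f,'trigger z',o,'lock n',k.sum(),'ymax',L[k,1].max() if k.any() else None)
s=read_state();print(s['clock'],s['position'],s['contact_force'])
a=load('top6')['image'][170:240,235:370];save(a,'top6',5.7)
E
```

```text
scene0 trigger z [np.float64(96.1), np.float64(93.4), np.float64(93.4), np.float64(94.1), np.float64(93.7), np.float64(94.0), np.float64(93.1), np.float64(93.5)] lock n 12 ymax 38.06660417817926
top0 trigger z [np.float64(77.8), np.float64(91.9), np.float64(91.6), np.float64(91.9), np.float64(92.5), np.float64(92.5), np.float64(92.2), np.float64(91.1)] lock n 12 ymax 37.69117710892895
scene trigger z [np.float64(88.3), np.float64(87.4), np.float64(88.1), np.float64(88.9), np.float64(89.5), np.float64(90.8), np.float64(91.0), np.float64(92.3)] lock n 4 ymax 32.773463493691274
top trigger z [None, None, None, np.float64(86.5), np.float64(88.4), np.float64(89.6), np.float64(88.8), np.float64(90.8)] lock n 0 ymax None
24.625 [ 501.24009695 -478.23650431  233.50034372] [ 1.23595424 -0.07613264 -0.64280322]
```

View pics/top6.png

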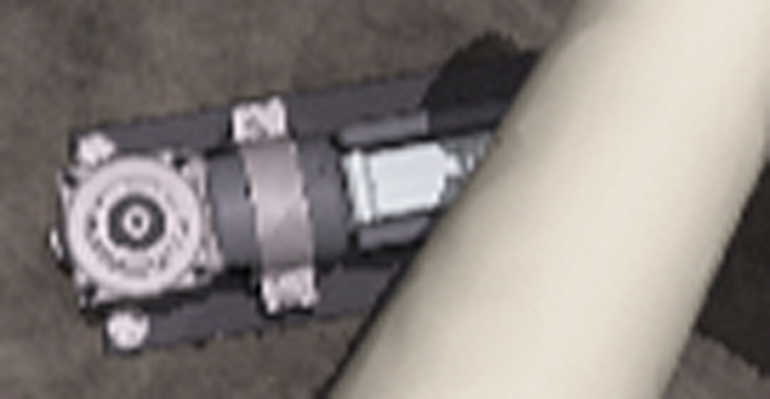

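The arm hides the rear of the handle in the top view, but the depth data settles it. The trigger is held about 5 mm down at the pad (≈0.09 rad) with nothing touching it, and the button stands 5–6 mm further in than before. The cap is flat in the dish, so I'm handing in.

```bash
python3 -c "from bench import job_done;print(job_done())"
```

```text
the job is handed in; nothing more can be done
None
```

I've handed the job in, but it returned no verdict: the cap lies flat in the dish, 15 mm off centre, and depth readings show the trigger caught at about 0.09 rad and the lock button staying in, both untouched; no bystander was touched.

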